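# Mark a cheese wheel: push it home, press the guarded lever

## Robot

A 6-joint arm with a two-finger parallel gripper is mounted at the origin on the work surface. World frame = base frame: x ahead of the robot, y to its left, z up, the work surface at z = 0. Lengths are in m, angles in rad, forces in N, time in s.
With the tool pointing down it reaches from about 0.375 to 0.75 m from the base axis. Payload 9 kg.
Tool frame: the origin (TCP) lies midway between the tips of the shut fingers; the grasp point (between the pads) lies 19 mm behind it; z points along the fingers, y is the line along which they close (so a half turn about z gives the same grasp; the last joint's range is limited). The gripper opens to 85 mm and grips with 20 to 120 N. Pads are 22 mm wide; open, the fingers measure 114 mm over their backs; the gripper's body (76 mm by 85 mm) begins 54 mm behind the grasp point. The pads swing forward as they close: fully open they stand 13 mm farther back than shut.
Start: joints at [-1.414, 0.104, 0.097, 1.564, 0, 1.353], TCP at [0.22, -0.558, 0.231] pointing down, gripper open.
Joint ranges: [-2.99, 2.99], [-0.84, 1.86], [-1.1, 1.16], [-1.84, 2.11], [-1.51, 1.56], [-3.14, 3.14]. Speed limits (rad/s): [2.22, 2.22, 2.57, 3.14, 3.14, 3.14].

## Interface

Orientations are given as [roll, pitch, yaw] about the fixed x, y, z axes, in that order (R = Rz(yaw) Ry(pitch) Rx(roll)).
In Python, from workcell import robot, optics, order, recognise, pinpoint gives the robot as it stands. The module is installed in compiled form; this text tells all that it offers.
- The arm moves only by the tool play_rows, never from a script. Its argument "moves" is a list of rows, each a list of 7 numbers: the shift along the tool's x, y, z as a fraction of full scale, then the turn, a rotation vector about the tool's x, y, z as a fraction of full scale, then the closure, from 0 (fully open) to 1 (shut). In form: [[dx, dy, dz, ax, ay, az, grip], ...]. A call has 1 to 12 rows; each row is the pose to reach, as a shift and turn from the pose commanded when the call began, along the tool's axes at that moment; what a row does not reach only later rows make up. Full scale, the value 1, is 300 mm for a shift and 90 degrees for a turn. A row lasts 1/8 s, in which the tool goes at most 62.5 mm and 10.7 degrees, less where a joint would pass 70% of its speed; a pose out of reach is approached as far as the arm can. A call with a number of a shift or a turn outside -1 to 1 is refused whole. A call with a gripper value outside its range is refused whole. The fingers move at their own pace and stop on an object; "newtons" is the grip in N (left out, the last holds). Time passes only in rows, so rows that repeat a pose let the fingers close. It gives the time, the measured TCP pose, the force, the opening and the grip force at its end, in the units of the state.
- robot.read_state(): the state, without advancing time (a new reading comes with each control period).
- optics.camera(name): name is "scene" or "top" or "wrist"; returns the picture (384x512x3 uint8, blue, green, red); there is no depth.
- optics.camera_info(name): a dict with "intrinsics" (3x3 intrinsics, pixels), "rvec" (rotation vector, rad) and "tvec" (3), from world to camera coordinates, as OpenCV has them. Camera axes: x right, y down, z forward; pixel columns grow to the right and rows downward; lengths in m; the calibration is good to about 2 mm. A picture is of the moment at which its call begins: read the wrist's pose just before it. camera_info takes no time and is no camera call; for the wrist camera it gives the pose at the moment of the call.
- order.sign_off(): hands the job in; it is judged then, once.
Trained networks look in the newest picture that a camera, given by its name, has taken for a name from the list of things; names that differ only in an ending like _2 or _b are one class to them, and where a whole thing is asked for, a point or a joint stands for the part that bears it (a point fixed in the world has none). Each returns a list of dicts, best first, with "p" (0 to 1); they miss things now and then, are a little off and sometimes report something else, mostly with a low value. They report only what shows in the picture. A call takes as long as a camera call.
- recognise(label, camera): "bbox" ([centre column, centre row, width, height] in pixels, round what is visible of it).
- pinpoint(label, camera): "position" ([column, row] in pixels: a listed point, or the origin of a listed thing).
The state is a dict: "time_s": time; "joint_positions": joint angles; "joint_vel": joint speeds; "joint_torque": joint torques, N m; "position": TCP position; "orientation": TCP orientation; "contact_force": force on the tool from outside, world axes, zero at the start; "moment": the same for the moment, N m; "width": finger opening in m; "grasp_force": force on a finger pad.
Only numpy, scipy, OpenCV 4.12 (cv2) and the standard library are available. Lean on these libraries where they do the work, as an engineer would, in place of code of your own. Each camera call takes 0.05 s, during which the arm holds its last target. There are 200 camera calls.

## Task

Mark the small yellow cheese wheel that lies on the steel deck of the marking fixture: first push it along the deck with the fingers until it sits fully home against the two stop pins at the end of the guide, without lifting or tipping it. Then reach down through the square window in the guard and press the lever inside all the way down, without touching the guard frame, and draw back out; the lever stays down by itself. Leave everything else on the bench where it is.

Things in the scene. Friction and masses are not known exactly. Their poses are not given: they have to be found in the camera images.
- fixture: Fixed steel deck 260 x 150 mm, 12 mm thick. Origin: centre of its underside; +x is the way the wheel is pushed (away from the robot, turned by the yaw). At its far end white rails (tops 38 mm above the bench) funnel from about 115 mm to a 76 mm wide channel, then two stop pins (48 mm) with a marking plunger between, and a 62 mm high block. Left or right of the guard.
- seat (a point): Where the wheel's axis is when the wheel is fully home against both stop pins: a point on the deck's top face (12 mm above the bench), 50 mm from the fixture's origin along its +x; axes as the fixture's. Pushing the wheel in takes well under 6 N.
- wheel_center (a point): Centre of the loose yellow cheese wheel to be marked: a cylinder 70 mm across, 45 mm tall, about 0.2 kg, lying flat on the fixture's deck 80 to 140 mm short of the seat and up to 20 mm off to one side; underside 12 mm above the bench, centre 34.5 mm. Its own z is up.
- guard: Aluminium guard frame over the lever, fixed: 151 mm long (x, from -56 to +95), 112 mm wide (y), flat top 120 mm above the bench, of 8 mm thick bars, with barred sides. Origin: on the bench, straight below the window's centre; +x points away from the robot (turned by the yaw), z up.
- window (a point): Centre of the square opening in the guard's top, in the plane of its top face (120 mm above the bench): clear opening 84 x 84 mm, its sides along this point's x and y axes (as the guard's). The way down to the lever pad is clear.
- lever_pad (a point): Centre of the top of the lever's black pad, 36 x 36 mm, below the middle of the window: about 14 mm below the guard's top when up, 34 mm when fully down. The hinge is 73 mm further along the guard's +x, so the pad goes nearly straight down, and tips by 8 degrees either way.
- lever (a joint): Lever angle in rad: 0 = up, 0.28 = fully down on its stop (pad 20 mm lower). Starts at 0 to 0.06. It takes about 5 N on the pad to move, and stays where it is left. Pressing it slides the marking plunger to 1 mm from the wheel's rim.
- jar: Bystander, loose: amber glass jar with steel lid, 52 mm across, 60 mm tall; origin: centre of its underside.
- bung: Bystander, loose: upright cork bung, 32 mm across, 45 mm tall; origin: centre of its underside.
- weight: Bystander, loose: brass weight with a knob on top, 52 mm across, 60 mm tall; origin: centre of its underside.
- brush: Bystander, loose: wooden brush lying flat, 180 mm long, about 30 mm tall (origin under it, x along it).
- cup: Bystander, loose: steel cup, 66 mm across, 60 mm tall; origin: centre of its underside.
- mould_lid: Bystander, loose: round wooden mould lid, 90 mm across, 28 mm tall with its grip bar; origin: centre of its underside.
- small_cheese: Bystander, loose: small grey-green cheese, 54 mm across, 34 mm tall, standing on the bare bench; origin: centre of its underside.

How it is judged:
By the outcome, as a careful person would: the job done as asked, in the order asked, and still so for the second after the job is handed in, with the robot touching nothing.
It also fails if it takes over 58 s, if anything falls off the work surface, if the arm or the gripper's body presses on something with over 40 N, if the wrist force passes 120 N, or if a joint passes its speed limit or range.

## Working session

There is one attempt and no reset: what is moved stays moved. The work goes in short steps, Python scripts to look and compute and a tool call to move; the robot and the scene stay as the last step left them, time stands still between calls to the robot, and variables do not carry over. Pictures are saved under pics/ and viewed, at most 10 in all, crops included, and the job is handed in when it is done.

Besides the shell and the picture viewer there is one more tool, called after "Emit:" as name(argument=value, ...), one argument or row to a line, values as JSON. play_rows: Moves the arm, as the interface text tells. Its arguments: {"type":"object","properties":{"moves":{"type":"array"},"newtons":{"type":"number"}},"required":["moves"]}

```bash
mkdir -p pics; cat > h.py <<'E'
import numpy as np, cv2
from workcell import robot, optics, order, recognise, pinpoint
from scipy.spatial.transform import Rotation as R
def ray(cam,px,z):
    i=optics.camera_info(cam);K=np.array(i["intrinsics"],float);Rm=R.from_rotvec(np.ravel(i["rvec"])).as_matrix();t=np.ravel(i["tvec"])
    c=-Rm.T@t;d=Rm.T@np.linalg.inv(K)@np.array([px[0],px[1],1.]);return c+d*(z-c[2])/d[2]
def proj(cam,p):
    i=optics.camera_info(cam);return cv2.projectPoints(np.array(p,float).reshape(-1,3),np.ravel(i["rvec"]),np.ravel(i["tvec"]),np.array(i["intrinsics"],float),None)[0].reshape(-1,2)
E
python3 - <<'E'
from h import *
s=robot.read_state();print(s)
ims=[]
for c in ["top","scene"]:
    im=optics.camera(c);cv2.imwrite(f"pics/{c}0.png",im)
    for l,z in [("fixture",0),("seat",.012),("wheel_center",.0345),("guard",0),("window",.12),("lever_pad",.106),("jar",0),("bung",0),("weight",0),("brush",0),("cup",0),("mould_lid",0),("small_cheese",0)]:
        r=pinpoint(l,c)
        for q in r[:2]: print(c,l,round(q["p"],2),np.round(q["position"],1),np.round(ray(c,q["position"],z),4))
E
```

```text
{'time_s': 0.0, 'joint_positions': array([-1.41369169e+00,  1.04742959e-01,  9.64379953e-02,  1.56386690e+00,
        9.19570905e-06,  1.35309941e+00]), 'joint_vel': array([-5.05279497e-04,  1.59836380e-03,  1.07468570e-03,  3.66178956e-04,
       -9.89798347e-05, -4.32427289e-04]), 'joint_torque': array([-2.46943937e-04, -5.56931376e+01,  5.03646255e+01,  1.67617283e-02,
       -2.91804035e-04, -8.80783148e-06]), 'position': array([ 0.21961264, -0.55800629,  0.23047954]), 'orientation': array([-3.14025157e+00, -3.06068476e-04,  3.74801344e-01]), 'contact_force': array([0.84489468, 0.5133205 , 0.19910255]), 'moment': array([ 0.02487873, -0.04573153, -0.04483946]), 'grasp_force': 0.0, 'width': 0.08548591173838802}
top fixture 0.89 [188.1 202.1] [0.5838 0.1884 0.    ]
top seat 0.79 [184.  181.4] [0.6398 0.1976 0.012 ]
top wheel_center 0.66 [196.5 212.3] [0.5546 0.1607 0.0345]
top wheel_center 0.62 [260.9 142.7] [ 0.7395 -0.0129  0.0345]
top guard 0.71 [318.4 201.5] [ 0.5812 -0.169   0.    ]
top lever_pad 0.75 [258.4 251.7] [ 0.4535 -0.002   0.106 ]
top jar 0.69 [257.1 250.7] [0.4491 0.
[... 877 characters left out ...]
[ 0.5976 -0.1611  0.12  ]
scene lever_pad 0.51 [210.9 185.7] [ 0.5808 -0.1718  0.106 ]
scene lever_pad 0.18 [269.5 228.6] [0.7479 0.0395 0.106 ]
scene jar 0.57 [278.7 204.4] [0.4694 0.0075 0.    ]
scene jar 0.4 [325.6 218.2] [0.5108 0.1597 0.    ]
scene bung 0.48 [270.1 228.4] [0.6016 0.0096 0.    ]
scene bung 0.15 [214.4 216.4] [ 0.5811 -0.1665  0.    ]
scene weight 0.59 [413.2 208.4] [0.3922 0.4171 0.    ]
scene brush 0.63 [421.1 251.8] [0.6104 0.4311 0.    ]
scene cup 0.67 [168.9 182.1] [ 0.4214 -0.3806  0.    ]
scene cup 0.27 [211.3 182. ] [ 0.3864 -0.2422  0.    ]
scene mould_lid 0.77 [133.9 211. ] [ 0.6117 -0.4142  0.    ]
scene small_cheese 0.74 [253.  257.6] [ 0.7424 -0.0053  0.    ]
```

View pics/top0.png

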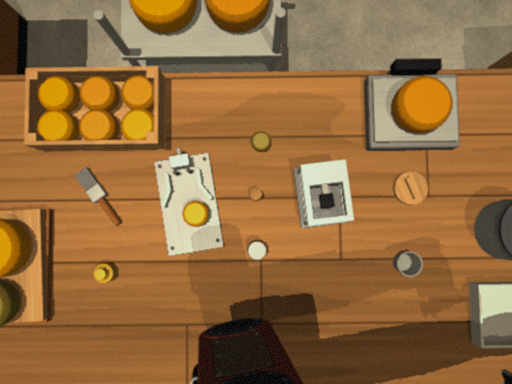

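View pics/scene0.png

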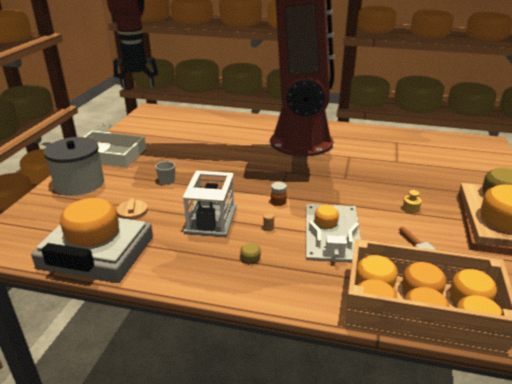

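The top view shows the fixture at about (188,202), with the wheel at (196,213), and the guard at (325,195) with its pad at (326,200). The scene view agrees with this. Both yaws are about +0.1. Next I'll find the wrist camera's mount and work out a move over the guard.

```bash
cat >> h.py <<'E'
def move(p,yaw,n=1):
    "row numbers from the present pose to a tool-down pose at p, yaw"
    s=robot.read_state();R0=R.from_euler("xyz",s["orientation"]);R1=R.from_euler("xyz",[np.pi,0,yaw])
    print("move",np.round(R0.inv().apply(np.array(p)-s["position"])/.3,3),np.round((R0.inv()*R1).as_rotvec()/(np.pi/2),3),"yaw now",s["orientation"][2])
E
python3 - <<'E'
from h import *
i=optics.camera_info("wrist");Rm=R.from_rotvec(np.ravel(i["rvec"]));s=robot.read_state()
c=-Rm.inv().apply(np.ravel(i["tvec"]));T=R.from_euler("xyz",s["orientation"])
print(T.inv().apply(c-s["position"]), T.inv().apply(Rm.inv().apply([0,0,1])),i["intrinsics"])
# yaw estimates from top-view corners
print(ray("top",(222,246),.012),ray("top",(209,153),.012),ray("top",(155,164),.012),ray("top",(169,255),.012))
print(ray("top",(353,220),.12),ray("top",(346,160),.12),ray("top",(295,168),.12),ray("top",(301,226),.12))
move([.5,-.175,.3],.12)
E
```

```text
[ 0.07530284 -0.00028572 -0.14220369] [-2.93542768e-01  8.16868177e-04  9.55945593e-01] [[299.76142787   0.         257.17747863]
 [  0.         299.76142787 189.90213599]
 [  0.           0.           1.        ]]
[0.46354745 0.0952251  0.012     ] [0.71702433 0.1290957  0.012     ] [0.68851306 0.27695765 0.012     ] [0.44103156 0.23828506 0.012     ]
[ 0.52901147 -0.23460212  0.12      ] [ 0.67734839 -0.22133013  0.12      ] [ 0.65897077 -0.09487759  0.12      ] [ 0.5158082 -0.1069732  0.12     ]
move [ 1.337 -0.847 -0.229] [ 0.    -0.     0.162] yaw now 0.37481615187823625
```

Emit:
play_rows(
  moves=[
    [0.2, -0.09, -0.03, 0, 0, 0.04, 0],
    [0.4, -0.18, -0.06, 0, 0, 0.08, 0],
    [0.6, -0.28, -0.1, 0, 0, 0.12, 0],
    [0.8, -0.37, -0.13, 0, 0, 0.162, 0],
    [0.8, -0.37, -0.13, 0, 0, 0.162, 0],
  ],
)

```text
time_s: 2.02
position: [0.4044, -0.3649, 0.2714]
orientation: [3.14, -0.001, 0.123]
contact_force: [-0.2, -0.9, -0.2]
width: 0.0855
grasp_force: 0.0
```

```bash
python3 - <<'E'
from h import *
move([.59,-.17,.27],.12)
E
```

```text
move [ 0.694 -0.569  0.005] [ 0.001 -0.001  0.002] yaw now 0.12316375250998046
```

Emit:
play_rows(
  moves=[
    [0.14, -0.11, 0, 0, 0, 0, 0],
    [0.28, -0.23, 0, 0, 0, 0, 0],
    [0.42, -0.34, 0, 0, 0, 0, 0],
    [0.56, -0.46, 0, 0, 0, 0, 0],
    [0.69, -0.57, 0, 0, 0, 0, 0],
    [0.69, -0.57, 0, 0, 0, 0, 0],
    [0.69, -0.57, 0, 0, 0, 0, 0],
  ],
)

```text
time_s: 2.9
position: [0.5871, -0.1733, 0.2699]
orientation: [3.141, 0.001, 0.121]
contact_force: [0.5, -0.7, 0.6]
width: 0.0853
grasp_force: 0.0
```

```bash
python3 - <<'E'
from h import *
im=optics.camera("wrist");cv2.imwrite("pics/w1.png",im)
for l,z in [("guard",0),("window",.12),("lever_pad",.106)]:
    for q in pinpoint(l,"wrist")[:2]: print(l,round(q["p"],2),np.round(q["position"],1),np.round(ray("wrist",q["position"],z),4))
move([.53,.15,.27],.14)
E
```

```text
lever_pad 0.59 [129.6 225.6] [ 0.5102 -0.0402  0.106 ]
lever_pad 0.57 [258.9 180.5] [ 0.5786 -0.1765  0.106 ]
move [-6.000e-02 -1.094e+00  1.000e-03] [ 0.    -0.    -0.014] yaw now 0.11869532472231081
```

View pics/w1.png

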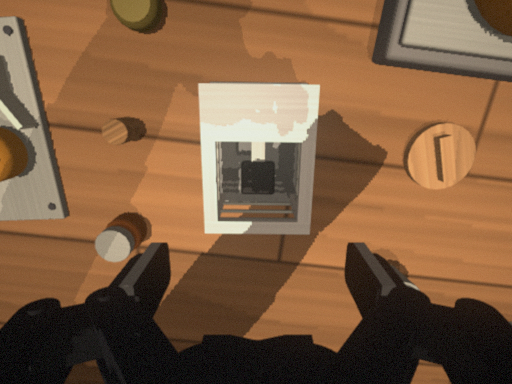

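The window's corners are at about (215,142), (301,142), (298,221) and (218,221). The pad is centred at about (258,177). Next I move over the wheel to look.

Emit:
play_rows(
  moves=[
    [-0.01, -0.14, 0, 0, 0, 0, 0],
    [-0.02, -0.28, 0, 0, 0, 0, 0],
    [-0.03, -0.42, 0, 0, 0, 0, 0],
    [-0.04, -0.56, 0, 0, 0, 0, 0],
    [-0.05, -0.7, 0, 0, 0, 0, 0],
    [-0.06, -0.84, 0, 0, 0, 0, 0],
    [-0.06, -1.0, 0, 0, 0, -0.01, 0],
    [-0.06, -1.0, 0, 0, 0, -0.01, 0],
    [-0.06, -1.0, 0, 0, 0, -0.01, 0],
  ],
)

```text
time_s: 4.22
position: [0.5335, 0.1224, 0.2704]
orientation: [3.141, -0.0, 0.136]
contact_force: [0.5, 0.6, -1.0]
width: 0.0851
grasp_force: 0.0
```

```bash
python3 - <<'E'
from h import *
im=optics.camera("wrist");cv2.imwrite("pics/w2.png",im)
for l,z in [("fixture",0),("seat",.012),("wheel_center",.0345)]:
    for q in pinpoint(l,"wrist")[:2]: print(l,round(q["p"],2),np.round(q["position"],1),np.round(ray("wrist",q["position"],z),4))
# window, from the earlier picture: camera back-shifted by the TCP shift
s=robot.read_state();i=optics.camera_info("wrist");K=np.array(i["intrinsics"])
T1=R.from_euler("xyz",[3.141,0.001,.1195]);c=np.array([.5871,-.1733,.2699])+T1.apply([.0753,-.0003,-.1422])
Rc=R.from_euler("xyz",s["orientation"]).inv()*R.from_rotvec(np.ravel(i["rvec"])).inv() # cam->tool
for p,z in [((215,142),.12),((301,142),.12),((298,221),.12),((218,221),.12),((199,84),.12),((320,84),.12),((310,234),.12),((206,234),.12),((258,177),.106)]:
    d=(T1*Rc).apply(np.linalg.inv(K)@[p[0],p[1],1]);print(p,np.round(c+d*(z-c[2])/d[2],4))
E
```

```text
fixture 0.94 [212.7 113.6] [0.5805 0.188  0.    ]
seat 0.69 [212.2  75.7] [0.6271 0.1912 0.012 ]
seat 0.52 [214.2 111.3] [0.5844 0.1847 0.012 ]
wheel_center 0.56 [226.6 138.3] [0.5552 0.1635 0.0345]
(215, 142) [ 0.6162 -0.1286  0.12  ]
(301, 142) [ 0.6261 -0.2116  0.12  ]
(298, 221) [ 0.5438 -0.2219  0.12  ]
(218, 221) [ 0.5338 -0.1383  0.12  ]
(199, 84) [ 0.6675 -0.1099  0.12  ]
(320, 84) [ 0.6808 -0.2204  0.12  ]
(310, 234) [ 0.5305 -0.237   0.12  ]
(206, 234) [ 0.5174 -0.1268  0.12  ]
(258, 177) [ 0.5827 -0.1748  0.106 ]
```

View pics/w2.png

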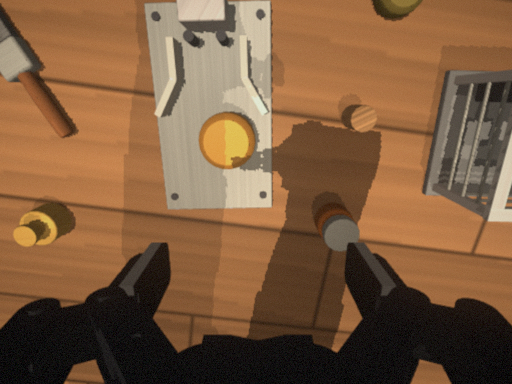

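The wrist view shows the wheel at (228,140), deck bolts at (155,15), (261,15), (263,195) and (175,196), stop pins at (191,39) and (223,39), and the funnel mouth at (160,115) and (267,113).

```bash
python3 - <<'E'
from h import *
b=np.array([ray("wrist",p,.013) for p in [(155,15),(261,15),(263,195),(175,196)]])
e=np.array([ray("wrist",p,.012) for p in [(166,208),(271,208),(272,100)]])
print(np.round(b,4),np.round(e,4))
ya=[np.arctan2(*(b[0]-b[3])[[1,0]]),np.arctan2(*(b[1]-b[2])[[1,0]]),np.arctan2(*(e[2]-e[1])[[1,0]])]
c=b.mean(0);print("yaws",ya,"centre",c)
im=cv2.imread("pics/w2.png")
m=cv2.inRange(cv2.cvtColor(im,cv2.COLOR_BGR2HSV),(12,150,120),(35,255,255));m[:,:190]=0;m[:100]=0;m[185:]=0;m[:,290:]=0
k=max(cv2.findContours(m,0,2)[0],key=cv2.contourArea);(cx,cy),r=cv2.minEnclosingCircle(k)
print("circ",cx,cy,r,cv2.fitEllipse(k))
for y in (.13,.14,.15):
    u=np.array([np.cos(y),np.sin(y)]);v=np.array([-u[1],u[0]]);f=np.array([.5815,.188]);f2=c[:2]
    for n,p in [("wheel",ray("wrist",(228,140),.040)),("chanL",ray("wrist",(178,60),.038)),("chanR",ray("wrist",(240,60),.038)),("mouthL",ray("wrist",(160,115),.038)),("mouthR",ray("wrist",(267,113),.038)),("pinL",ray("wrist",(189,35),.048)),("pinR",ray("wrist",(222,35),.048))]:
        print(y,n,np.round(p[:2],4),np.round([(p[:2]-f2)@u,(p[:2]-f2)@v],4))
E
```

```text
[[0.6849 0.2642 0.013 ]
 [0.7017 0.14   0.013 ]
 [0.4805 0.1065 0.013 ]
 [0.4626 0.2286 0.013 ]] [[0.4425 0.2405 0.012 ]
 [0.4624 0.0924 0.012 ]
 [0.6083 0.1129 0.012 ]]
yaws [np.float64(0.15873586232663092), np.float64(0.15045578968148132), np.float64(0.13903116591111786)] centre [0.58241222 0.18482733 0.013     ]
circ 226.560302734375 140.2189178466797 28.19100570678711 ((226.46754455566406, 140.2906951904297), (54.36075973510742, 55.34488296508789), 140.3397216796875)
0.13 wheel [0.5541 0.1611] [-0.0311 -0.0198]
0.13 chanL [0.6374 0.2281] [0.0602 0.0357]
0.13 chanR [0.647  0.1572] [ 0.0605 -0.0357]
0.13 mouthL [0.5728 0.2462] [-0.0015  0.0621]
0.13 mouthR [0.5925 0.1179] [ 0.0013 -0.0677]
0.13 pinL [0.6636 0.215 ] [0.0844 0.0194]
0.13 pinR [0.6685 0.1791] [ 0.0846 -0.0168]
0.14 wheel [0.5541 0.1611] [-0.0313 -0.0195]
0.14 chanL [0.6374 0.2281] [0.0605 0.0351]
0.14 chanR [0.647  0.1572] [ 0.0601 -0.0363]
0.14 mouthL [0.5728 0.2462] [-0.0009  0.0621]
0.14 mouthR [0.5925 0.1179] [ 0.0007 -0.0677]
0.14 pinL [0.6636 0.215 ] [0.0846 0.0185]
0.14 pinR [0.6685 0.1791] [ 0.0844 -0.0177]
0.15 wheel [0.5541 0.1611] [-0.0315 -0.0192]
0.15 chanL [0.6374 0.2281] [0.0609 0.0345]
0.15 chanR [0.647  0.1572] [ 0.0598 -0.0369]
0.15 mouthL [0.5728 0.2462] [-0.0003  0.0621]
0.15 mouthR [0.5925 0.1179] [-0.     -0.0677]
0.15 pinL [0.6636 0.215 ] [0.0848 0.0177]
0.15 pinR [0.6685 0.1791] [ 0.0843 -0.0185]
```

Emit:
play_rows(
  moves=[
    [-0.07, -0.06, 0.1, 0, 0, -0.004, 0.6],
    [-0.13, -0.118, 0.2, 0, 0, -0.004, 0.6],
    [-0.13, -0.118, 0.35, 0, 0, -0.004, 0.6],
    [-0.13, -0.118, 0.5, 0, 0, -0.004, 0.6],
    [-0.13, -0.118, 0.6, 0, 0, -0.004, 0.6],
    [-0.13, -0.118, 0.6, 0, 0, -0.004, 0.6],
    [-0.13, -0.118, 0.6, 0, 0, -0.004, 0.6],
    [-0.13, -0.118, 0.6, 0, 0, -0.004, 0.6],
  ],
  newtons=40,
)

```text
time_s: 5.42
position: [0.4912, 0.1527, 0.0921]
orientation: [3.141, -0.003, 0.142]
contact_force: [0.6, 0.8, 0.1]
width: 0.0341
grasp_force: 0.0
```

```bash
python3 - <<'E'
from h import *
im=optics.camera("wrist");cv2.imwrite("pics/w3.png",im)
c=np.array([.5822,.185]);y=.142;u=np.array([np.cos(y),np.sin(y)]);v=np.array([-u[1],u[0]])
p=robot.read_state()["position"];print(p,(p[:2]-c)@u,(p[:2]-c)@v)
for a,b in [(-.096,-.0195),(.008,0)]: print(c+a*u+b*v)
E
```

```text
[0.49113376 0.15276762 0.09189259] -0.09471128395963703 -0.01901996963965749
[0.48992595 0.15211004]
[0.59011948 0.18613219]
```

View pics/w3.png

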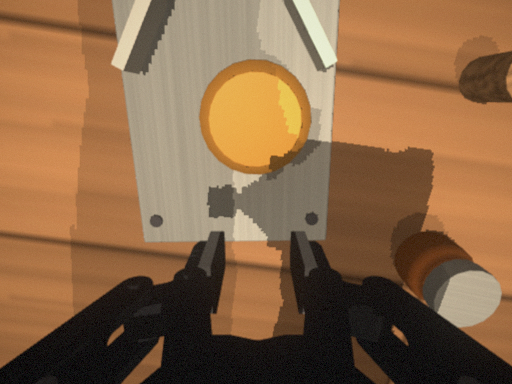

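The fingers straddle the wheel's axis: tips at (224,232) and (293,232), wheel at (255,116). I lower the fingers, then push slowly along a path that moves onto the centre line.

Emit:
play_rows(
  moves=[
    [0, 0, 0.1, 0, 0, 0, 0.6],
    [0, 0, 0.2, 0, 0, 0, 0.6],
    [0, 0, 0.225, 0, 0, 0, 0.6],
    [0, 0, 0.225, 0, 0, 0, 0.6],
    [0.03, 0, 0.225, 0, 0, 0, 0.6],
    [0.06, 0, 0.225, 0, 0, 0, 0.6],
    [0.075, 0, 0.225, 0, 0, 0, 0.6],
    [0.09, -0.003, 0.225, 0, 0, 0, 0.6],
    [0.09, -0.003, 0.225, 0, 0, 0, 0.6],
  ],
)

```text
time_s: 6.6
position: [0.517, 0.1576, 0.0227]
orientation: [3.141, -0.0, 0.142]
contact_force: [-0.1, 0.5, -0.4]
width: 0.0339
grasp_force: 0.0
```

Emit:
play_rows(
  moves=[
    [0.02, -0.008, 0, 0, 0, 0, 0.6],
    [0.04, -0.016, 0, 0, 0, 0, 0.6],
    [0.06, -0.024, 0, 0, 0, 0, 0.6],
    [0.08, -0.032, 0, 0, 0, 0, 0.6],
    [0.1, -0.04, 0, 0, 0, 0, 0.6],
    [0.12, -0.047, 0, 0, 0, 0, 0.6],
    [0.14, -0.054, 0, 0, 0, 0, 0.6],
    [0.16, -0.06, 0, 0, 0, 0, 0.6],
    [0.18, -0.06, 0, 0, 0, 0, 0.6],
    [0.2, -0.06, 0, 0, 0, 0, 0.6],
    [0.215, -0.06, 0, 0, 0, 0, 0.6],
    [0.215, -0.06, 0, 0, 0, 0, 0.6],
  ],
)

```text
time_s: 8.1
position: [0.5784, 0.1845, 0.0229]
orientation: [3.141, -0.001, 0.142]
contact_force: [0.7, -0.1, 0.9]
width: 0.0343
grasp_force: 0.0
```

```bash
python3 - <<'E'
from h import *
im=optics.camera("wrist");im2=optics.camera("top")[130:270,140:240];cv2.imwrite("pics/w4.png",np.hstack([im,cv2.resize(im2,(274,384),interpolation=2)]))
c=np.array([.5822,.185]);y=.142;u=np.array([np.cos(y),np.sin(y)]);v=np.array([-u[1],u[0]])
s=robot.read_state();p=s["position"];print(p,(p[:2]-c)@u,(p[:2]-c)@v,s["contact_force"],s["moment"])
E
```

```text
[0.57813373 0.18450206 0.02287124] -0.004095815856152656 8.254070515079483e-05 [ 0.44406248 -0.05166424 -0.03286975] [0.02731714 0.04168528 0.01044694]
```

View pics/w4.png

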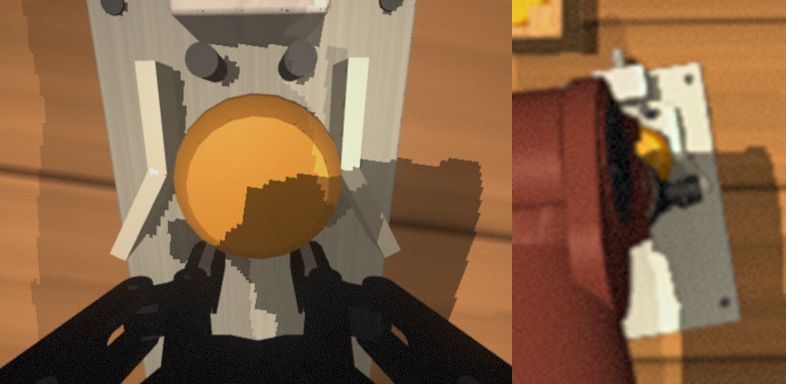

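The wheel at (258,175) is entering the channel, and the pins at (205,60) and (298,60) are still ahead of it. I keep pushing and watch the force.

Emit:
play_rows(
  moves=[
    [0.01, 0, 0, 0, 0, 0, 0.6],
    [0.02, 0, 0, 0, 0, 0, 0.6],
    [0.03, 0, 0, 0, 0, 0, 0.6],
    [0.03, 0, 0, 0, 0, 0, 0.6],
    [0.03, 0, 0, 0, 0, 0, 0.6],
  ],
)

```text
time_s: 8.82
position: [0.5871, 0.1858, 0.0228]
orientation: [3.141, -0.001, 0.142]
contact_force: [0.4, -0.8, 0.8]
width: 0.034
grasp_force: 0.0
```

Emit:
play_rows(
  moves=[
    [0.007, 0, 0, 0, 0, 0, 0.6],
    [0.007, 0, 0, 0, 0, 0, 0.6],
    [0.007, 0, 0, 0, 0, 0, 0.6],
  ],
)

```text
time_s: 9.2
position: [0.5878, 0.186, 0.0226]
orientation: [3.141, 0.002, 0.142]
contact_force: [-5.4, -0.5, 4.3]
width: 0.0344
grasp_force: 3.8
```

```bash
python3 - <<'E'
from h import *
im=optics.camera("wrist");cv2.imwrite("pics/w5.png",im[:300])
c=np.array([.5822,.185]);y=.142;u=np.array([np.cos(y),np.sin(y)]);v=np.array([-u[1],u[0]])
s=robot.read_state();p=s["position"];print(p,(p[:2]-c)@u,(p[:2]-c)@v,s["contact_force"],s["moment"])
E
```

```text
[0.58776677 0.18596849 0.02260305] 0.005647803657825855 0.0001709115701083177 [-6.05148625 -0.15092495  4.57436646] [-0.24828689  1.28285909  0.00136993]
```

View pics/w5.png

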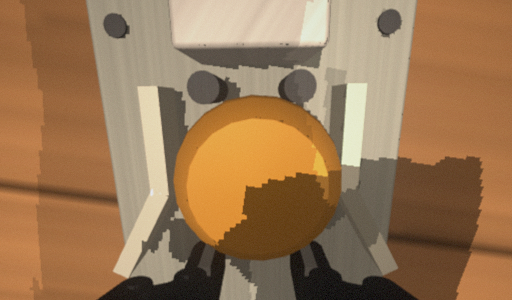

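The wheel now touches both pins, at about (215,97) and (290,97), and the force rose sharply. It is home. I back straight off, then rise.

Emit:
play_rows(
  moves=[
    [-0.01, 0, 0, 0, 0, 0, 0.6],
    [-0.03, 0, 0, 0, 0, 0, 0.6],
    [-0.08, 0, 0, 0, 0, 0, 0.6],
    [-0.15, 0, 0, 0, 0, 0, 0.6],
    [-0.15, 0, -0.15, 0, 0, 0, 0.6],
    [-0.15, 0, -0.3, 0, 0, 0, 1],
    [-0.1, 0, -0.5, 0, 0, 0, 1],
    [-0.05, 0, -0.65, 0, 0, 0, 1],
    [-0.05, 0, -0.65, 0, 0, 0, 1],
    [-0.05, 0, -0.65, 0, 0, 0, 1],
  ],
)

```text
time_s: 10.5
position: [0.5737, 0.1839, 0.217]
orientation: [3.142, 0.001, 0.142]
contact_force: [0.4, -0.3, -0.4]
width: -0.0003
grasp_force: 0.0
```

```bash
python3 - <<'E'
from h import *
im=optics.camera("wrist");cv2.imwrite("pics/w6.png",im)
m=cv2.inRange(cv2.cvtColor(im,cv2.COLOR_BGR2HSV),(12,150,100),(35,255,255))
k=max(cv2.findContours(m,0,2)[0],key=cv2.contourArea);(cx,cy),r=cv2.minEnclosingCircle(k)
print("circ",cx,cy,r)
c=np.array([.5822,.185]);y=.142;u=np.array([np.cos(y),np.sin(y)]);v=np.array([-u[1],u[0]])
p=ray("wrist",(cx,cy),.045)[:2];print(p,(p-c)@u,(p-c)@v)
for q in pinpoint("wheel_center","wrist")[:1]: p=ray("wrist",q["position"],.0345)[:2];print(q,(p-c)@u,(p-c)@v)
print(robot.read_state()["position"])
move([.58,-.175,.24],.12)
E
```

```text
circ 110.03845977783203 185.5 215.6820831298828
[0.53444291 0.34028804] -0.025299541045914767 0.1604837911853931
{'position': [256.4, 112.2], 'p': 0.8} 0.05130998903606496 0.001153473359036844
[0.57306339 0.1838985  0.21609192]
move [-0.147  1.188 -0.079] [-0.     0.002  0.014] yaw now 0.1423519746823685
```

View pics/w6.png

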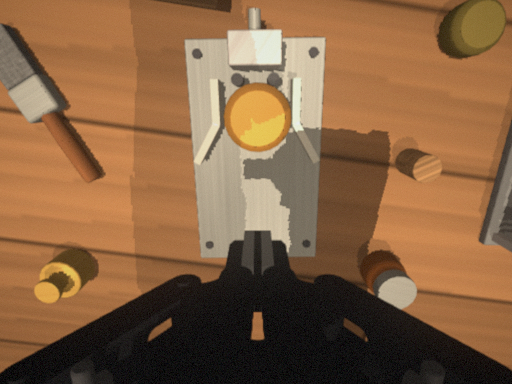

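The wheel sits at (257,116) against the pins at (238,78) and (273,78), flat, and about 51 mm along the deck axis. Now to the window with the fingers shut.

Emit:
play_rows(
  moves=[
    [-0.02, 0.15, -0.08, 0, 0, 0, 1],
    [-0.04, 0.3, -0.08, 0, 0, 0, 1],
    [-0.06, 0.45, -0.08, 0, 0, 0, 1],
    [-0.08, 0.6, -0.08, 0, 0, 0, 1],
    [-0.1, 0.75, -0.08, 0, 0, 0, 1],
    [-0.12, 0.87, -0.08, 0, 0, 0.014, 1],
    [-0.14, 1.0, -0.08, 0, 0, 0.014, 1],
    [-0.14, 1.0, -0.08, 0, 0, 0.014, 1],
    [-0.14, 1.0, -0.08, 0, 0, 0.014, 1],
  ],
)

```text
time_s: 11.72
position: [0.5745, -0.1183, 0.2409]
orientation: [-3.141, 0.001, 0.12]
contact_force: [-0.1, 0.9, -0.0]
width: 0.0002
grasp_force: 0.0
```

```bash
python3 - <<'E'
from h import *
move([.581,-.175,.14],.12)
E
```

```text
move [-0.001  0.19   0.336] [-0.001  0.001  0.   ] yaw now 0.12018598937182445
```

Emit:
play_rows(
  moves=[
    [0, 0.1, 0, 0, 0, 0, 1],
    [0, 0.19, 0, 0, 0, 0, 1],
    [0, 0.19, 0.1, 0, 0, 0, 1],
    [0, 0.19, 0.25, 0, 0, 0, 1],
    [0, 0.19, 0.3, 0, 0, 0, 1],
    [0, 0.19, 0.3, 0, 0, 0, 1],
    [0, 0.19, 0.3, 0, 0, 0, 1],
  ],
)

```text
time_s: 12.6
position: [0.5828, -0.1756, 0.1538]
orientation: [3.14, -0.002, 0.121]
contact_force: [-0.5, 0.4, 0.4]
width: 0.0001
grasp_force: 0.0
```

```bash
python3 - <<'E'
from h import *
im=optics.camera("wrist");cv2.imwrite("pics/w7.png",im)
print(robot.read_state()["position"])
y=.12;u=np.array([np.cos(y),np.sin(y),0]);v=np.array([-u[1],u[0],0]);c=np.array([.580,-.175,.12])
print(np.round(proj("wrist",[c+a*u+b*v for a,b in [(.042,.042),(.042,-.042),(-.042,-.042),(-.042,.042)]])))
move([.581,-.175,.106],.12);
E
```

```text
[ 0.58285059 -0.17576713  0.15392971]
[[185. 161.]
 [326. 161.]
 [318. 283.]
 [194. 283.]]
move [-0.006 -0.004  0.16 ] [ 0.001 -0.001  0.   ] yaw now 0.12069122980570013
```

View pics/w7.png

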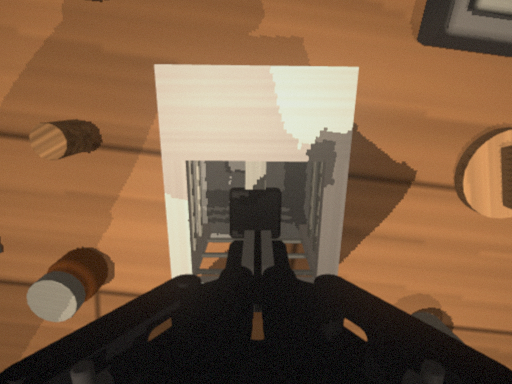

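The fingers are over the pad at (255,212), and the window edges are where predicted, at (186,161) and (325,161). I descend.

Emit:
play_rows(
  moves=[
    [-0.003, -0.002, 0.05, 0, 0, 0, 1],
    [-0.005, -0.003, 0.1, 0, 0, 0, 1],
    [-0.005, -0.003, 0.15, 0, 0, 0, 1],
    [-0.005, -0.003, 0.175, 0, 0, 0, 1],
    [-0.005, -0.003, 0.19, 0, 0, 0, 1],
    [-0.005, -0.003, 0.2, 0, 0, 0, 1],
    [-0.005, -0.003, 0.2, 0, 0, 0, 1],
  ],
)

```text
time_s: 13.52
position: [0.5803, -0.1748, 0.0918]
orientation: [3.142, -0.0, 0.12]
contact_force: [0.1, -0.9, -0.5]
width: -0.0007
grasp_force: 0.0
```

Emit:
play_rows(
  moves=[
    [0, 0, 0.01, 0, 0, 0, 1],
    [0, 0, 0.02, 0, 0, 0, 1],
    [0, 0, 0.024, 0, 0, 0, 1],
    [0, 0, 0.024, 0, 0, 0, 1],
  ],
)

```text
time_s: 14.02
position: [0.5807, -0.175, 0.0864]
orientation: [3.141, -0.001, 0.121]
contact_force: [-7.0, 2.1, 15.1]
width: 0.0001
grasp_force: 7.9
```

Emit:
play_rows(
  moves=[
    [0, 0, 0.003, 0, 0, 0, 1],
    [0, 0, 0.003, 0, 0, 0, 1],
  ],
)

```text
time_s: 14.28
position: [0.5807, -0.175, 0.0863]
orientation: [3.14, -0.001, 0.121]
contact_force: [-9.4, 3.6, 20.0]
width: -0.0
grasp_force: 10.8
```

Emit:
play_rows(
  moves=[
    [0, 0, 0.003, 0, 0, 0, 1],
    [0, 0, 0.003, 0, 0, 0, 1],
    [0, 0, 0.003, 0, 0, 0, 1],
  ],
)

```text
time_s: 14.65
position: [0.5808, -0.175, 0.0861]
orientation: [3.14, -0.002, 0.121]
contact_force: [-12.6, 4.1, 26.6]
width: -0.0001
grasp_force: 13.6
```

The stop is solid at z = 0.086, so the lever is fully down. I draw straight back out.

Emit:
play_rows(
  moves=[
    [0, 0, -0.02, 0, 0, 0, 1],
    [0, 0, -0.06, 0, 0, 0, 1],
    [0, 0, -0.15, 0, 0, 0, 1],
    [0, 0, -0.3, 0, 0, 0, 1],
    [0, 0, -0.45, 0, 0, 0, 1],
    [0, 0, -0.55, 0, 0, 0, 1],
    [0, 0, -0.55, 0, 0, 0, 1],
    [0, 0, -0.55, 0, 0, 0, 1],
  ],
)

```text
time_s: 15.65
position: [0.5802, -0.1748, 0.247]
orientation: [-3.141, 0.001, 0.12]
contact_force: [0.1, -0.2, 0.0]
width: -0.0002
grasp_force: 0.0
```

```bash
python3 - <<'E'
from h import *
im=optics.camera("wrist");t=optics.camera("top")
cv2.imwrite("pics/w8.png",np.hstack([im[:300,100:420],cv2.resize(t[130:270,140:240],(214,300),interpolation=2)]))
for q in pinpoint("lever_pad","wrist")[:2]: print(q,ray("wrist",q["position"],.086),ray("wrist",q["position"],.106))
for cam in ["top"]:
  for q in pinpoint("wheel_center",cam)[:1]: print(q,ray(cam,q["position"],.0345))
s=robot.read_state();print(s["position"],s["contact_force"])
print(proj("wrist",[[.580,-.175,.086],[.580,-.175,.106]]))
E
```

```text
{'position': [258.1, 172.5], 'p': 0.92} [ 0.58087901 -0.17502757  0.086     ] [ 0.58576003 -0.17437683  0.106     ]
{'position': [182.1, 184.5], 'p': 0.62} [0.62927619 0.19901556 0.0345    ]
[ 0.57984234 -0.17457047  0.24653537] [-0.65398304  0.36667752 -0.31056132]
[[257.91567277 173.33682354]
 [257.96427536 178.30014687]]
```

View pics/w8.png

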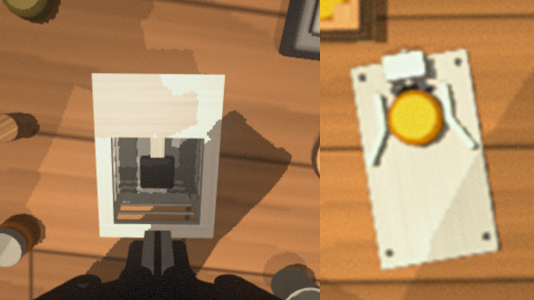

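The pad at (157,172) in the crop is down, and the wheel is still home against the pins. I hand the job in.

```bash
python3 -c "
from workcell import order
print(order.sign_off())"
```

```text
the job is handed in; nothing more can be done
None
```

I pushed the wheel home against both stop pins, then pressed the lever down to its stop through the window, drew the gripper back out, and handed the job in at about 16 s. The sign-off gave no verdict.

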